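Find the culture tube that fits the gauge and hold it up slanted

ROBOT

A 6-joint arm with a two-finger parallel gripper is mounted at the origin on the work surface. World frame = base frame: x ahead of the robot, y to its left, z up, the work surface at z = 0. Lengths are in m, angles in degrees, forces in N, time in s.
With the tool pointing down it reaches from about 0.25 to 0.725 m from the base axis. Payload 9.7 kg.
Tool frame: the origin (TCP) lies between the finger pads; the fingertips stand 19 mm ahead of it and the grasp point (between the pads) is the TCP; z points along the fingers, y is the direction in which the jaws open and shut (so a half turn about z gives the same grasp; the last joint's range is limited). The gripper opens to 85 mm and grips with 20 to 120 N. Pads are 22 mm wide; open, the fingers measure 114 mm over their backs; the gripper's body (76 mm by 85 mm) begins 54 mm behind the grasp point. The pads swing forward as they close: fully open they stand 13 mm farther back than shut.
Start: joints at [-74.313, 4.979, 10.078, 95.1, 0, 90], TCP at [0.149, -0.53, 0.25] pointing down, gripper open.
Joint ranges: [-179.16, 179.16], [-48.56, 103.87], [-65.8, 70.77], [-126.05, 130.52], [-82.76, 87.17], [-180, 180]. Speed limits (degrees/s): [127.2, 127.2, 147.25, 180, 180, 180].

INTERFACE

Orientations are given as a 3x3 rotation matrix whose columns are the frame's x, y, z axes.
In Python, from plant import env, viewer gives the robot as it stands.
- The arm moves only by the tool drive_tool, never from a script. Its argument "series" is a list of rows, each an object with "delta_rot": the turn, a rotation vector about the tool's x, y, z in degrees, a list of three; "slide": the shift along the tool's x, y, z in m, a list of three; "grip": the gripper's target within -1 to 1 (shut at 1, half-way at 0, fully open at -1). A call has exactly 10 rows; each row is the pose to reach, as a shift and turn from the pose commanded when the call began, along the tool's axes at that moment; what a row does not reach only later rows make up. A row lasts 1/8 s, in which the tool goes at most 62.5 mm and 10.7 degrees, less where a joint would pass 70% of its speed; a pose out of reach is approached as far as the arm can. A call with a gripper value outside its range is refused whole. The fingers move at their own pace and stop on an object; the grip force is fixed at half the most. Time passes only in rows, so rows that repeat a pose let the fingers close, or fill a call up. It gives the time, the measured TCP pose, the force and the opening at its end, in the units of the state.
- env.state(): the state, without advancing time (a new reading comes with each control period).
- viewer.read_camera(name): name is "side" or "top"; returns a dict with "pixels" (384x512x3 uint8, red, green, blue), "intrinsics" (3x3 intrinsics, pixels), "rvec" (rotation vector, rad) and "tvec" (3), from world to camera coordinates, as OpenCV has them. Camera axes: x right, y down, z forward; pixel columns grow to the right and rows downward; lengths in m; the calibration is good to about 2 mm. A picture is of the moment at which its call begins. There is no depth.
- env.hand_in(): hands the job in, once; it reports no verdict.
The state is a dict: "time": time; "joint_pos": joint angles; "joint_velocities": joint speeds; "joint_efforts": joint torques, N m; "tcp_pos": TCP position; "eef_rot": TCP orientation; "wrist_force": force on the tool from outside, world axes, zero at the start; "torque": the same for the moment, N m; "gripper_width": finger opening in m.
Only numpy, scipy, OpenCV 4.12 (cv2) and the standard library are available. Lean on these libraries where they do the work, as an engineer would, in place of code of your own. Each camera call takes 0.05 s, during which the arm holds its last target. There are 200 camera calls.

TASK

One of the three capped tubes in the blue rack is slim enough for the round bore of the aluminium gauge block: slide that tube all the way down to the bottom of the bore to prove the fit, then draw it straight out again, lean it over to a slant of about 45 degrees, cap end uppermost, and finish while still holding it there, still, with its foot at least 12 cm above the bench and touching nothing but the gripper. The other two tubes must end standing in the rack, and everything else on the bench is to be left where it is.

Things in the scene. Friction and masses are not known exactly. Their poses are not given: they have to be found in the camera images.
- tube_18: the slimmest capped culture tube, straight white plastic body 18 mm in diameter with a grey cap 24 mm in diameter; body 85 mm long, cap 25 mm tall above it, 110 mm in all; foot flat with a slight chamfer. Origin at the centre of the foot, z along the tube towards the cap. Loose, 20 to 65 g; stands upright in one of the rack's holes at the start. The only one that fits the gauge
- tube_22: the middle capped culture tube, straight white plastic body 22 mm in diameter with a grey cap 28 mm in diameter; body 85 mm long, cap 25 mm tall above it, 110 mm in all; foot flat with a slight chamfer. Origin at the centre of the foot, z along the tube towards the cap. Loose, 20 to 65 g; stands upright in one of the rack's holes at the start. Too fat for the gauge
- tube_25: the fattest capped culture tube, straight white plastic body 25 mm in diameter with a grey cap 31 mm in diameter; body 85 mm long, cap 25 mm tall above it, 110 mm in all; foot flat with a slight chamfer. Origin at the centre of the foot, z along the tube towards the cap. Loose, 20 to 65 g; stands upright in one of the rack's holes at the start. Too fat for the gauge
- rack: blue tube rack, fixed, 74 mm (its x) by 242 mm (its y), 63 mm high; origin at the centre of its underside, z up. Four square holes 30 mm wide in its 8 mm deck (top at 63 mm) in a row along its y axis at -78, -26, 26 and 78 mm; the tubes stand on its 6 mm floor, so their caps span 91 to 116 mm above the bench. One hole is empty
- gauge: aluminium gauge block, fixed, 64 by 64 by 70 mm high; origin at the centre of its underside, z up. One vertical round bore at its centre, 20 mm in diameter with a 2 mm chamfer at the mouth, 55 mm deep from the top, its floor 15 mm above the bench; a tube fully home has its cap from 100 to 125 mm above the bench
- dish: bystander: closed culture dish lying flat, 89 mm in diameter, 15 mm high; origin at the centre of its underside
- dish_stack: bystander: stack of five such dishes, 76 mm high; origin at the centre of its underside
- spare_cap: bystander: loose grey cap, 28 mm in diameter, 22 mm high; origin at the centre of its underside
- spray_bottle: bystander: white spray bottle with blue head, 76 mm in diameter, 180 mm high; origin at the centre of its underside
- tip_box: bystander: grey and white box, 85 by 120 by 65 mm; origin at the centre of its underside
- beaker: bystander: glass beaker, 80 mm in diameter, 95 mm high; origin at the centre of its underside
- marker: bystander: marker pen lying flat, 135 mm long, 15 mm thick; origin underneath its middle, x along the pen
There are look-alikes about, which are no part of the job. Leave any red look-alike of the tube_18 alone.

How it is judged (in metres and radians):
On the way, in this order (a step that is already met when the one before it is completed fails the run):
1. the slim tube is in the gauge's bore, fully home (z of tube_18 in the frame of gauge below 0.022 m and horizontal distance between tube_18 and gauge below 0.006 m and angle between the z axis of tube_18 and the z axis of gauge, either way round below 0.12 rad), for 0.2 s.
2. the slim tube has been drawn straight up out of the bore by the gripper (z of tube_18 in the frame of gauge above 0.072 m and contact force between the fingers and tube_18 above 0.5 N), for 0.05 s.
At the end, for the whole second after the job is handed in: the slim tube is held by the fingers, still, foot over 0.10 m above the bench, leaning 33 to 57 degrees with the cap up, touching nothing but the gripper; the other two stand in the rack (foot under 30 mm above its underside, leaning under 17 degrees) (contact force between the fingers and tube_18 above 0.5 N and height (world z) of tube_18 above 0.1 m and angle between tube_18's own z axis and vertical between 0.58 and 1 rad and linear speed of tube_18 below 0.03 m/s and angular speed of tube_18 below 0.2 rad/s and contact force between tube_18 and rack below 0.1 N and contact force between tube_18 and gauge below 0.1 N and contact force between tube_18 and tube_22 below 0.1 N and contact force between tube_18 and tube_25 below 0.1 N and contact force between tube_18 and dish below 0.1 N and contact force between tube_18 and dish_stack below 0.1 N and contact force between tube_18 and spare_cap below 0.1 N and contact force between tube_18 and spray_bottle below 0.1 N and contact force between tube_18 and tip_box below 0.1 N and contact force between tube_18 and beaker below 0.1 N and contact force between tube_18 and marker below 0.1 N and z of each of tube_22, tube_25 in the frame of rack below 0.03 m and x of tube_22 in the frame of rack between -0.025 and 0.025 m and y of tube_22 in the frame of rack between -0.105 and 0.105 m and angle between each of tube_22, tube_25's own z axis and vertical below 0.3 rad and x of tube_25 in the frame of rack between -0.025 and 0.025 m and y of tube_25 in the frame of rack between -0.105 and 0.105 m); the arm keeps its last pose, push and grip.
It fails at once if a bystander is moved by more than 40 mm (distance of any of dish, dish_stack, spare_cap, spray_bottle, tip_box, beaker, marker from where it was at the start of the episode above 0.04 m).
It also fails if it takes over 54 s, if anything falls off the work surface, if the arm or the gripper's body presses on something with over 40 N, if the wrist force passes 120 N, or if a joint passes its speed limit or range.

## Working session

There is one attempt and no reset: what is moved stays moved. The work goes in short steps, Python scripts to look and compute and a tool call to move; the robot and the scene stay as the last step left them, time stands still between calls to the robot, and variables do not carry over. Pictures are saved under pics/ and viewed, about 8 in all and at most 12, crops included, and the job is handed in when it is done.

Besides the shell and the picture viewer there is one more tool, called after "Request:" as name(argument=value, ...), one argument or row to a line, values as JSON. drive_tool: Moves the arm, as the interface text tells. Its arguments: {"type":"object","properties":{"series":{"type":"array"}},"required":["series"]}

```bash
mkdir -p pics; python3 - <<'E'
from plant import env, viewer
import cv2,json,numpy as np
s=env.state(); print({k:np.round(v,3).tolist() for k,v in s.items()})
for n in("side","top"):
    c=viewer.read_camera(n); cv2.imwrite(f"pics/{n}0.png",c["pixels"][:,:,::-1])
    np.savez(f"pics/{n}0.npz",**c); print(n,c["intrinsics"],c["rvec"],c["tvec"])
E
```

```text
{'time': 0.0, 'joint_pos': [-74.313, 5.011, 10.034, 95.1, -0.001, 90.0], 'joint_velocities': [0.034, -0.086, -0.027, -0.114, 0.025, -0.068], 'joint_efforts': [-0.0, -52.039, 46.48, 0.017, 0.0, 0.0], 'tcp_pos': [0.149, -0.529, 0.25], 'eef_rot': [[0.963, 0.27, -0.0], [0.27, -0.963, 0.001], [-0.0, -0.001, -1.0]], 'wrist_force': [0.101, -0.73, 0.513], 'torque': [0.01, -0.028, -0.006], 'gripper_width': 0.085}
side [[460.46133678   0.         262.84994288]
 [  0.         460.46133678 191.10379956]
 [  0.           0.           1.        ]] [ 0.80913951 -2.60386734  1.02704647] [0.4394905  0.25786586 1.15522166]
top [[402.18089991   0.         251.70105368]
 [  0.         402.18089991 187.21162107]
 [  0.           0.           1.        ]] [ 2.11738902 -2.12507926  0.19134096] [-0.00159929  0.55251081  1.16972655]
```

View pics/side0.png

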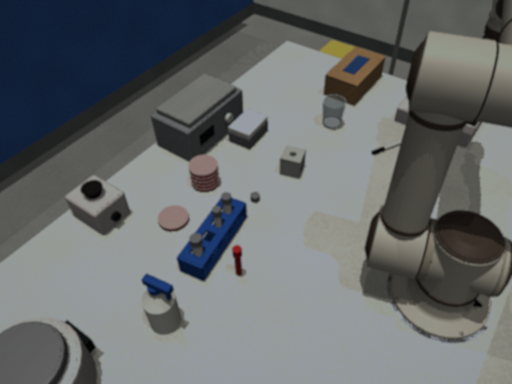

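View pics/top0.png

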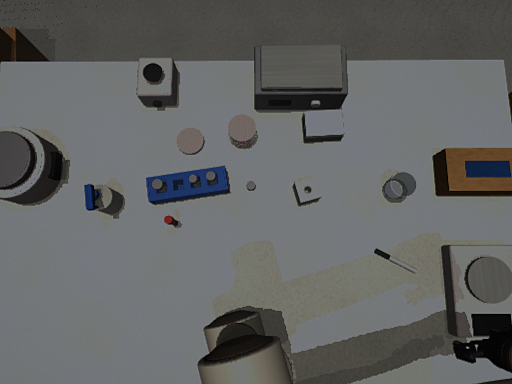

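The side view has the rack at (213,237), the gauge at (292,160) and the red look-alike at (238,260). In the top view the rack is at (188,184), with caps at about (158,185), (194,179) and (211,176), and the gauge is at (306,190). I'll zoom in on these next.

```bash
cat > h.py <<'E'
import numpy as np,cv2
def load(n,k): return dict(np.load(f"pics/{n}{k}.npz"))
def ray(c,uv,z):
    R=cv2.Rodrigues(c["rvec"])[0]; o=-R.T@c["tvec"]
    d=R.T@np.linalg.inv(c["intrinsics"])@np.array([uv[0],uv[1],1.])
    return o+d*(z-o[2])/d[2]
def proj(c,P): return cv2.projectPoints(np.array(P,float).reshape(-1,3),c["rvec"],c["tvec"],c["intrinsics"],None)[0][:,0]
E
python3 - <<'E'
from h import *
t=load("top",0);s=load("side",0)
a=t["pixels"][155:235,140:240];b=s["pixels"][185:280,170:270];g=t["pixels"][170:210,286:326];g2=s["pixels"][140:180,272:312]
f=lambda x,w,h:cv2.resize(cv2.convertScaleAbs(x,alpha=1.6),(w,h),interpolation=cv2.INTER_CUBIC)
im=np.vstack([np.hstack([f(a,400,320),f(b,400,320)]),np.hstack([f(g,280,280),f(g2,280,280),np.zeros((280,240,3),np.uint8)])])
cv2.imwrite("pics/z0.png",im[:,:,::-1])
for n,uv,z in[("rackL",(158,185),.116),("m",(194,179),.116),("r",(211,176),.116),("gauge",(308,189),.07),("red",(170,220),.1)]: print(n,ray(t,uv,z))
for c in(t,s):
    R=cv2.Rodrigues(c["rvec"])[0];print(-R.T@c["tvec"])
# blue mask
hsv=cv2.cvtColor(t["pixels"],cv2.COLOR_RGB2HSV)
m=cv2.inRange(hsv,(105,150,40),(130,255,255)); m[:, :135]=0; m[:,240:]=0
cn=max(cv2.findContours(m,0,1)[0],key=cv2.contourArea); r=cv2.minAreaRect(cn); print(r,cv2.boxPoints(r)); print([ray(t,p,.063)[:2].round(4) for p in cv2.boxPoints(r)])
E
```

```text
rackL [0.5479919  0.26592531 0.116     ]
m [0.5651958  0.16254161 0.116     ]
r [0.57383944 0.11356802 0.116     ]
gauge [ 0.54288033 -0.1717186   0.07      ]
red [0.44850244 0.23117911 0.1       ]
[ 0.32676932 -0.01049756  1.25165593]
[0.01054177 0.74087682 1.02233761]
((186.89016723632812, 184.78610229492188), (26.61000633239746, 80.5903091430664), 81.25383758544922) [[145.04047 177.76299]
 [224.69363 165.50865]
 [228.73987 191.80922]
 [149.0867  204.06355]]
[array([0.5808, 0.319 ]), array([0.6178, 0.0782]), array([0.5366, 0.0653]), array([0.5004, 0.3032])]
```

View pics/z0.png

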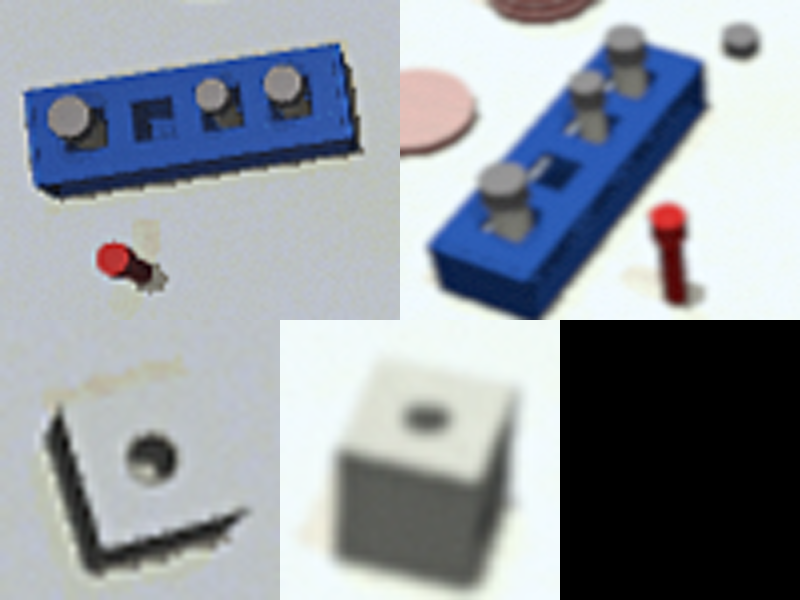

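The third hole from the left in the top view holds the slimmest cap, about 8.5 px or 24 mm across. The left one is about 31 mm and the right one about 28 mm. I'll refine the cap and bore positions from both views and compute the first move.

```bash
cat >> h.py <<'E'
from scipy.spatial.transform import Rotation as Ro
def tri(ct,ut,cs,us):
    P=[c["intrinsics"]@np.c_[cv2.Rodrigues(c["rvec"])[0],c["tvec"]] for c in(ct,cs)]
    X=cv2.triangulatePoints(P[0],P[1],np.array(ut,float),np.array(us,float))[:,0]; return X[:3]/X[3]
def move(pos,yaw,p0,R0):
    a=np.radians(yaw); y=np.array([np.cos(a),np.sin(a),0]);z=np.array([0,0,-1.]);R=np.c_[np.cross(y,z),y,z]
    R0=np.array(R0); print("slide",(R0.T@(np.array(pos)-p0)).round(4),"rot",np.degrees(Ro.from_matrix(R0.T@R).as_rotvec()).round(2))
E
python3 - <<'E'
from h import *
from plant import env
t=load("top",0);s=load("side",0)
print("cap",ray(t,(192.6,178.4),.116),ray(s,(216.6,208.9),.116),tri(t,(192.6,178.4),s,(216.6,208.9)))
print("bore",ray(t,(307.2,189.2),.07),ray(s,(292.4,153.5),.07),tri(t,(307.2,189.2),s,(292.4,153.5)))
# centroid by mask: bore dark pixels; 
for c,(u,v),thr in((t,(307,189),.75),(s,(292,153),.75)):
    g=cv2.cvtColor(c["pixels"],cv2.COLOR_RGB2GRAY)[v-5:v+6,u-6:u+7].astype(float); w=np.clip(np.percentile(g,80)*.9-g,0,None)
    n,l,st,ce=cv2.connectedComponentsWithStats((w>0).astype(np.uint8)); k=l[5,6]; print("hole",ce[k]+[u-6,v-5],st[k], ray(c,ce[k]+[u-6,v-5],.07))
# rack corners by hole 3 and yaw
print(ray(t,(171,184),.063))
st=env.state();move([.567,.166,.25],8.7,st["tcp_pos"],st["eef_rot"])
E
```

```text
cap [0.56698356 0.16663011 0.116     ] [0.56535874 0.16588233 0.116     ] [0.56605706 0.16615431 0.11610735]
bore [ 0.5422836  -0.16931578  0.07      ] [ 0.54206751 -0.17098258  0.07      ] [ 0.54151902 -0.16929042  0.07164647]
hole [307.32 189.22] [ 3  2  8  8 50] [ 0.54222143 -0.16967184  0.07      ]
hole [292.475 153.6  ] [ 3  3  8  6 40] [ 0.54163387 -0.1707256   0.07      ]
[0.56122128 0.23968395 0.063     ]
slide [ 5.908e-01 -5.563e-01  3.000e-04] rot [-5.000e-02 -5.000e-02 -8.301e+01]
```

Both views agree to about 2 mm: cap at (0.566, 0.166), bore at (0.542, −0.170). Next I move above the tube.

Request:
drive_tool(
  series=[
    {"slide":[0.06,-0.056,0],"delta_rot":[0,0,-8.3],"grip":-1},
    {"slide":[0.12,-0.112,0],"delta_rot":[0,0,-16.6],"grip":-1},
    {"slide":[0.18,-0.168,0],"delta_rot":[0,0,-24.9],"grip":-1},
    {"slide":[0.24,-0.224,0],"delta_rot":[0,0,-33.2],"grip":-1},
    {"slide":[0.3,-0.28,0],"delta_rot":[0,0,-41.5],"grip":-1},
    {"slide":[0.36,-0.336,0],"delta_rot":[0,0,-49.8],"grip":-1},
    {"slide":[0.42,-0.392,0],"delta_rot":[0,0,-58.1],"grip":-1},
    {"slide":[0.48,-0.448,0],"delta_rot":[0,0,-66.4],"grip":-1},
    {"slide":[0.54,-0.504,0],"delta_rot":[0,0,-74.7],"grip":-1},
    {"slide":[0.5905,-0.556,0],"delta_rot":[0,0,-83],"grip":-1},
  ],
)

```text
time: 1.35
tcp_pos: [0.4732, 0.0071, 0.2501]
eef_rot: [[-0.156, 0.988, 0.0], [0.988, 0.156, -0.0], [-0.0, 0.0, -1.0]]
wrist_force: [1.1, -1.4, 0.1]
gripper_width: 0.0855
```

```bash
python3 - <<'E'
from h import *
from plant import env
st=env.state();print(st["joint_pos"],st["tcp_pos"]);move([.5662,.1662,.25],8.7,st["tcp_pos"],st["eef_rot"])
E
```

```text
[ 8.70967284e-01 -5.50923050e+00 -3.86460645e-01  9.51145636e+01
 -1.09672357e-02  8.18944855e+01] [0.47317706 0.00714251 0.25013898]
slide [1.426e-01 1.167e-01 1.000e-04] rot [0.01 0.01 0.28]
```

Request:
drive_tool(
  series=[
    {"slide":[0.03,0.024,0],"delta_rot":[0,0,0.1],"grip":-1},
    {"slide":[0.06,0.049,0],"delta_rot":[0,0,0.2],"grip":-1},
    {"slide":[0.09,0.074,0],"delta_rot":[0,0,0.3],"grip":-1},
    {"slide":[0.12,0.098,0],"delta_rot":[0,0,0.3],"grip":-1},
    {"slide":[0.1425,0.1165,0],"delta_rot":[0,0,0.3],"grip":-1},
    {"slide":[0.1425,0.1165,0],"delta_rot":[0,0,0.3],"grip":-1},
    {"slide":[0.1425,0.1165,0],"delta_rot":[0,0,0.3],"grip":-1},
    {"slide":[0.1425,0.1165,0],"delta_rot":[0,0,0.3],"grip":-1},
    {"slide":[0.1425,0.1165,0],"delta_rot":[0,0,0.3],"grip":-1},
    {"slide":[0.1425,0.1165,0],"delta_rot":[0,0,0.3],"grip":-1},
  ],
)

```text
time: 2.6
tcp_pos: [0.5661, 0.1631, 0.2506]
eef_rot: [[-0.145, 0.989, 0.0], [0.989, 0.145, 0.0], [0.0, 0.0, -1.0]]
wrist_force: [-0.1, 0.8, -0.5]
gripper_width: 0.0855
```

```bash
python3 - <<'E'
from h import *
from plant import env,viewer
st=env.state();print(st["tcp_pos"]);move([.5662,.1662,.103],8.7,st["tcp_pos"],st["eef_rot"])
f=lambda x:cv2.resize(x,(400,400),interpolation=cv2.INTER_CUBIC)
c=viewer.read_camera("side")["pixels"];cv2.imwrite("pics/s1.png",np.hstack([f(c[130:280,140:290])])[:,:,::-1])
E
```

```text
[0.56607675 0.16310943 0.2505681 ]
slide [0.003  0.0005 0.1476] rot [ 0.02 -0.   -0.34]
```

View pics/s1.png

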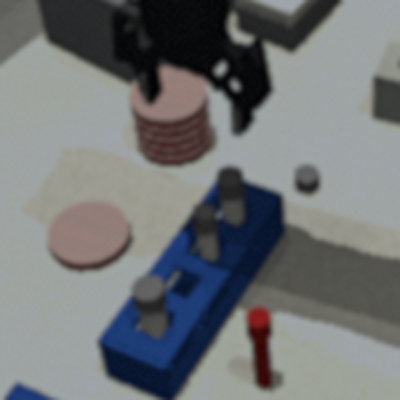

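The jaws open across the rack and have clear space on both sides. I descend, then close on the cap.

Request:
drive_tool(
  series=[
    {"slide":[0.003,0,0.03],"delta_rot":[0,0,-0.3],"grip":-1},
    {"slide":[0.003,0,0.06],"delta_rot":[0,0,-0.3],"grip":-1},
    {"slide":[0.003,0,0.09],"delta_rot":[0,0,-0.3],"grip":-1},
    {"slide":[0.003,0,0.115],"delta_rot":[0,0,-0.3],"grip":-1},
    {"slide":[0.003,0,0.13],"delta_rot":[0,0,-0.3],"grip":-1},
    {"slide":[0.003,0,0.14],"delta_rot":[0,0,-0.3],"grip":-1},
    {"slide":[0.003,0,0.147],"delta_rot":[0,0,-0.3],"grip":-1},
    {"slide":[0.003,0,0.147],"delta_rot":[0,0,-0.3],"grip":-1},
    {"slide":[0.003,0,0.147],"delta_rot":[0,0,-0.3],"grip":-1},
    {"slide":[0.003,0,0.147],"delta_rot":[0,0,-0.3],"grip":-1},
  ],
)

```text
time: 3.9
tcp_pos: [0.566, 0.1666, 0.1039]
eef_rot: [[-0.151, 0.989, 0.001], [0.989, 0.151, 0.0], [0.0, 0.001, -1.0]]
wrist_force: [-0.3, -0.6, 0.3]
gripper_width: 0.0854
```

Request:
drive_tool(
  series=[
    {"slide":[0,0,0],"delta_rot":[0,0,0],"grip":0},
    {"slide":[0,0,0],"delta_rot":[0,0,0],"grip":0.2},
    {"slide":[0,0,0],"delta_rot":[0,0,0],"grip":0.4},
    {"slide":[0,0,0],"delta_rot":[0,0,0],"grip":0.6},
    {"slide":[0,0,0],"delta_rot":[0,0,0],"grip":1},
    {"slide":[0,0,0],"delta_rot":[0,0,0],"grip":1},
    {"slide":[0,0,0],"delta_rot":[0,0,0],"grip":1},
    {"slide":[0,0,0],"delta_rot":[0,0,0],"grip":1},
    {"slide":[0,0,0],"delta_rot":[0,0,0],"grip":1},
    {"slide":[0,0,0],"delta_rot":[0,0,0],"grip":1},
  ],
)

```text
time: 5.15
tcp_pos: [0.5659, 0.1665, 0.1034]
eef_rot: [[-0.151, 0.989, 0.0], [0.989, 0.151, 0.0], [0.0, 0.0, -1.0]]
wrist_force: [1.5, 1.0, 2.2]
gripper_width: 0.0215
```

Request:
drive_tool(
  series=[
    {"slide":[0,0,-0.01],"delta_rot":[0,0,0],"grip":1},
    {"slide":[0,0,-0.025],"delta_rot":[0,0,0],"grip":1},
    {"slide":[0,0,-0.045],"delta_rot":[0,0,0],"grip":1},
    {"slide":[0,0,-0.07],"delta_rot":[0,0,0],"grip":1},
    {"slide":[0,0,-0.095],"delta_rot":[0,0,0],"grip":1},
    {"slide":[0,0,-0.12],"delta_rot":[0,0,0],"grip":1},
    {"slide":[0,0,-0.14],"delta_rot":[0,0,0],"grip":1},
    {"slide":[0,0,-0.147],"delta_rot":[0,0,0],"grip":1},
    {"slide":[0,0,-0.147],"delta_rot":[0,0,0],"grip":1},
    {"slide":[0,0,-0.147],"delta_rot":[0,0,0],"grip":1},
  ],
)

```text
time: 6.4
tcp_pos: [0.5655, 0.1664, 0.2494]
eef_rot: [[-0.151, 0.989, -0.001], [0.989, 0.151, -0.0], [-0.0, -0.001, -1.0]]
wrist_force: [-0.2, -0.5, -0.4]
gripper_width: 0.021
```

```bash
python3 - <<'E'
from h import *
from plant import env,viewer
st=env.state();print(st["tcp_pos"],st["gripper_width"]);move([.542,-.170,.25],8.7,st["tcp_pos"],st["eef_rot"]);move([.542,-.170,.25],-8.7,st["tcp_pos"],st["eef_rot"])
f=lambda x:cv2.resize(x,(400,400),interpolation=cv2.INTER_CUBIC)
c=viewer.read_camera("side")["pixels"];t=viewer.read_camera("top")["pixels"];cv2.imwrite("pics/s2.png",np.hstack([f(c[130:280,140:290]),f(t[130:230,140:240])])[:,:,::-1])
E
```

```text
[0.56551406 0.16641731 0.24941269] 0.02099772988676032
slide [-0.329  -0.0741 -0.0004] rot [-0.07  0.01 -0.01]
slide [-0.329  -0.0741 -0.0004] rot [-0.07  0.02 17.39]
```

View pics/s2.png

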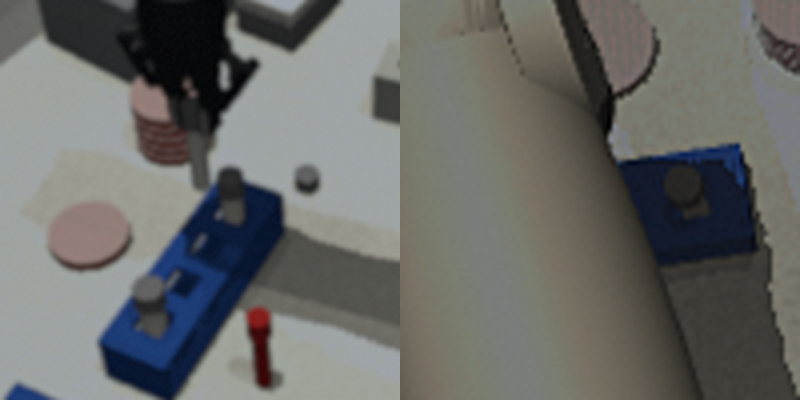

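The tube is held upright with its foot at crop (200,188), and the other two tubes are undisturbed. The arm blocks the top view of it. I carry it over the gauge.

Request:
drive_tool(
  series=[
    {"slide":[-0.03,-0.007,0],"delta_rot":[0,0,0],"grip":1},
    {"slide":[-0.075,-0.017,0],"delta_rot":[0,0,0],"grip":1},
    {"slide":[-0.125,-0.028,0],"delta_rot":[0,0,0],"grip":1},
    {"slide":[-0.175,-0.039,0],"delta_rot":[0,0,0],"grip":1},
    {"slide":[-0.225,-0.051,0],"delta_rot":[0,0,0],"grip":1},
    {"slide":[-0.27,-0.061,0],"delta_rot":[0,0,0],"grip":1},
    {"slide":[-0.305,-0.069,0.02],"delta_rot":[0,0,0],"grip":1},
    {"slide":[-0.329,-0.074,0.04],"delta_rot":[0,0,0],"grip":1},
    {"slide":[-0.329,-0.074,0.06],"delta_rot":[0,0,0],"grip":1},
    {"slide":[-0.329,-0.074,0.06],"delta_rot":[0,0,0],"grip":1},
  ],
)

```text
time: 7.75
tcp_pos: [0.5413, -0.1699, 0.1884]
eef_rot: [[-0.15, 0.989, -0.003], [0.989, 0.15, 0.001], [0.002, -0.003, -1.0]]
wrist_force: [-0.3, 0.1, -0.7]
gripper_width: 0.0211
```

Request:
drive_tool(
  series=[
    {"slide":[0,0,0],"delta_rot":[0,0,0],"grip":1},
    {"slide":[0,0,0],"delta_rot":[0,0,0],"grip":1},
    {"slide":[0,0,0],"delta_rot":[0,0,0],"grip":1},
    {"slide":[0,0,0],"delta_rot":[0,0,0],"grip":1},
    {"slide":[0,0,0],"delta_rot":[0,0,0],"grip":1},
    {"slide":[0,0,0],"delta_rot":[0,0,0],"grip":1},
    {"slide":[0,0,0],"delta_rot":[0,0,0],"grip":1},
    {"slide":[0,0,0],"delta_rot":[0,0,0],"grip":1},
    {"slide":[0,0,0],"delta_rot":[0,0,0],"grip":1},
    {"slide":[0,0,0],"delta_rot":[0,0,0],"grip":1},
  ],
)

```text
time: 9.0
tcp_pos: [0.5423, -0.1699, 0.1903]
eef_rot: [[-0.151, 0.989, 0.0], [0.989, 0.151, -0.0], [-0.0, 0.0, -1.0]]
wrist_force: [0.7, 0.3, -0.6]
gripper_width: 0.0215
```

```bash
python3 - <<'E'
from h import *
from plant import env,viewer
st=env.state();print(st["tcp_pos"],st["gripper_width"]);move([.542,-.170,.19],8.7,st["tcp_pos"],st["eef_rot"])
f=lambda x:cv2.resize(x,(400,560),interpolation=cv2.INTER_CUBIC)
c=viewer.read_camera("side");t=viewer.read_camera("top")
np.savez("pics/side3.npz",**c)
p=st["tcp_pos"];z=p[2]-.0974
print("expected foot",proj(c,[[p[0],p[1],z]]),"cap base",proj(c,[[p[0],p[1],z+.085]]),"bore",proj(c,[.542,-.17,.07]),"1mm x,y px",proj(c,[[p[0]+.01,p[1],z],[p[0],p[1]+.01,z]]))
cv2.imwrite("pics/s3.png",cv2.convertScaleAbs(np.hstack([f(c["pixels"][110:180,267:317]),f(t["pixels"][155:225,282:332])])[:,:,::-1],alpha=1.5))
E
```

```text
[ 0.54228552 -0.16992499  0.19029191] 0.0215233356156435
slide [-0.     -0.0003  0.0003] rot [ 0.    0.   -0.01]
expected foot [[292.44069551 148.05146783]] cap base [[293.56022162 125.97996751]] bore [[292.24780162 153.68655193]] 1mm x,y px [[289.65543892 146.82419269]
 [290.6744951  149.87249531]]
```

View pics/s3.png

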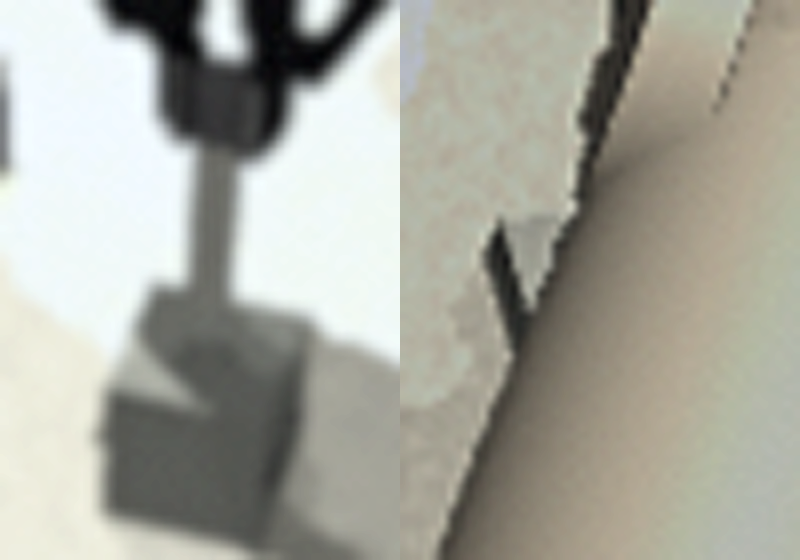

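The side view shows the tube hanging at crop (210,300) above the bore at about (205,350). The top view is blocked. I'll measure the tube axis numerically.

```bash
python3 - <<'E'
from h import *
c=load("side",3);s0=load("side",0)
g=cv2.cvtColor(c["pixels"],cv2.COLOR_RGB2GRAY).astype(float)
for v in range(129,147,2):
    r=g[v,284:304]; bg=np.median(np.r_[r[:4],r[-4:]]); w=np.clip(bg-r-8,0,None); w/=w.max()
    # expected axis px on this row
    zs=np.linspace(.09,.19,201);q=proj(c,np.c_[np.full(201,.5423),np.full(201,-.1699),zs]);e=np.interp(v,q[::-1,1],q[::-1,0])
    print(v,((w*np.arange(284,304)).sum()/w.sum()).round(2),e.round(2),r.astype(int).tolist())
E
```

```text
129 295.42 293.4 [165, 166, 165, 165, 163, 158, 146, 113, 79, 69, 68, 64, 59, 64, 72, 89, 119, 146, 160, 165]
131 293.78 293.3 [165, 166, 165, 165, 165, 162, 145, 110, 79, 72, 73, 76, 98, 131, 147, 156, 162, 166, 165, 165]
133 293.5 293.2 [165, 165, 164, 165, 165, 161, 141, 105, 76, 72, 71, 78, 103, 142, 162, 166, 165, 164, 164, 165]
135 293.32 293.09 [165, 165, 165, 165, 166, 158, 134, 97, 74, 71, 72, 80, 111, 145, 162, 165, 165, 165, 165, 164]
137 293.2 292.99 [166, 164, 165, 165, 165, 158, 129, 91, 73, 72, 72, 83, 116, 147, 162, 165, 165, 165, 164, 164]
139 293.09 292.89 [165, 165, 165, 165, 165, 158, 128, 90, 73, 71, 72, 87, 123, 152, 164, 165, 164, 164, 164, 165]
141 292.92 292.79 [164, 164, 165, 166, 166, 157, 126, 88, 73, 71, 73, 94, 134, 159, 165, 165, 165, 164, 164, 164]
143 292.79 292.69 [164, 164, 163, 164, 165, 155, 121, 84, 72, 72, 75, 99, 139, 161, 166, 165, 165, 164, 164, 164]
145 291.5 292.59 [160, 145, 129, 125, 129, 123, 99, 77, 72, 72, 75, 102, 139, 161, 165, 166, 164, 165, 165, 164]
```

The axis lies within about 0.3 mm of nominal at the foot and tilts less than 1°. I insert it slowly.

Request:
drive_tool(
  series=[
    {"slide":[0,0,0.006],"delta_rot":[0,0,0],"grip":1},
    {"slide":[0,0,0.012],"delta_rot":[0,0,0],"grip":1},
    {"slide":[0,0,0.017],"delta_rot":[0,0,0],"grip":1},
    {"slide":[0,0,0.021],"delta_rot":[0,0,0],"grip":1},
    {"slide":[0,0,0.024],"delta_rot":[0,0,0],"grip":1},
    {"slide":[0,0,0.027],"delta_rot":[0,0,0],"grip":1},
    {"slide":[0,0,0.03],"delta_rot":[0,0,0],"grip":1},
    {"slide":[0,0,0.033],"delta_rot":[0,0,0],"grip":1},
    {"slide":[0,0,0.033],"delta_rot":[0,0,0],"grip":1},
    {"slide":[0,0,0.033],"delta_rot":[0,0,0],"grip":1},
  ],
)

```text
time: 10.35
tcp_pos: [0.5422, -0.1699, 0.1573]
eef_rot: [[-0.151, 0.989, -0.0], [0.989, 0.151, 0.0], [0.0, -0.0, -1.0]]
wrist_force: [-0.8, -0.1, -0.7]
gripper_width: 0.0217
```

No contact force with the foot about 10 mm inside. I continue to the floor of the bore.

Request:
drive_tool(
  series=[
    {"slide":[0,0,0.006],"delta_rot":[0,0,0],"grip":1},
    {"slide":[0,0,0.013],"delta_rot":[0,0,0],"grip":1},
    {"slide":[0,0,0.02],"delta_rot":[0,0,0],"grip":1},
    {"slide":[0,0,0.027],"delta_rot":[0,0,0],"grip":1},
    {"slide":[0,0,0.033],"delta_rot":[0,0,0],"grip":1},
    {"slide":[0,0,0.037],"delta_rot":[0,0,0],"grip":1},
    {"slide":[0,0,0.04],"delta_rot":[0,0,0],"grip":1},
    {"slide":[0,0,0.042],"delta_rot":[0,0,0],"grip":1},
    {"slide":[0,0,0.0435],"delta_rot":[0,0,0],"grip":1},
    {"slide":[0,0,0.0435],"delta_rot":[0,0,0],"grip":1},
  ],
)

```text
time: 11.6
tcp_pos: [0.5423, -0.1699, 0.1137]
eef_rot: [[-0.151, 0.989, -0.0], [0.989, 0.151, 0.0], [0.0, -0.0, -1.0]]
wrist_force: [-0.2, -0.5, -1.2]
gripper_width: 0.0215
```

```bash
python3 - <<'E'
from h import *
from plant import env,viewer
st=env.state();print(st["tcp_pos"],st["gripper_width"],st["wrist_force"],st["torque"])
c=viewer.read_camera("side");t=viewer.read_camera("top")
f=lambda x:cv2.resize(x,(400,560),interpolation=cv2.INTER_CUBIC)
cv2.imwrite("pics/s4.png",cv2.convertScaleAbs(f(c["pixels"][110:180,267:317])[:,:,::-1],alpha=1.5))
E
```

```text
[ 0.54226033 -0.16990138  0.11372929] 0.021544955865611323 [-0.15978056 -0.53329985 -1.24826946] [-0.08522382  0.03254018  0.04714829]
```

View pics/s4.png

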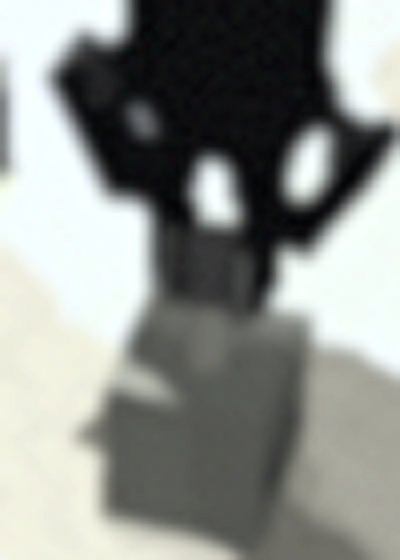

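The tube is in the bore with the fingertips about 25 mm above the block, and I estimate the foot at about 16 mm. I push gently to feel the floor.

Request:
drive_tool(
  series=[
    {"slide":[0,0,0.0005],"delta_rot":[0,0,0],"grip":1},
    {"slide":[0,0,0.001],"delta_rot":[0,0,0],"grip":1},
    {"slide":[0,0,0.0014],"delta_rot":[0,0,0],"grip":1},
    {"slide":[0,0,0.0017],"delta_rot":[0,0,0],"grip":1},
    {"slide":[0,0,0.002],"delta_rot":[0,0,0],"grip":1},
    {"slide":[0,0,0.002],"delta_rot":[0,0,0],"grip":1},
    {"slide":[0,0,0.002],"delta_rot":[0,0,0],"grip":1},
    {"slide":[0,0,0.002],"delta_rot":[0,0,0],"grip":1},
    {"slide":[0,0,0.002],"delta_rot":[0,0,0],"grip":1},
    {"slide":[0,0,0.002],"delta_rot":[0,0,0],"grip":1},
  ],
)

```text
time: 12.95
tcp_pos: [0.5424, -0.17, 0.1124]
eef_rot: [[-0.151, 0.989, 0.001], [0.989, 0.151, -0.0], [-0.0, 0.001, -1.0]]
wrist_force: [-1.1, -0.9, 5.6]
gripper_width: 0.0214
```

An upward force of 5.6 N at TCP 0.1124, exactly the predicted floor height, shows it is fully home. I draw it straight up.

Request:
drive_tool(
  series=[
    {"slide":[0,0,-0.008],"delta_rot":[0,0,0],"grip":1},
    {"slide":[0,0,-0.02],"delta_rot":[0,0,0],"grip":1},
    {"slide":[0,0,-0.035],"delta_rot":[0,0,0],"grip":1},
    {"slide":[0,0,-0.05],"delta_rot":[0,0,0],"grip":1},
    {"slide":[0,0,-0.07],"delta_rot":[0,0,0],"grip":1},
    {"slide":[0,0,-0.095],"delta_rot":[0,0,0],"grip":1},
    {"slide":[0,0,-0.12],"delta_rot":[0,0,0],"grip":1},
    {"slide":[0,0,-0.145],"delta_rot":[0,0,0],"grip":1},
    {"slide":[0,0,-0.16],"delta_rot":[0,0,0],"grip":1},
    {"slide":[0,0,-0.16],"delta_rot":[0,0,0],"grip":1},
  ],
)

```text
time: 14.2
tcp_pos: [0.5427, -0.17, 0.273]
eef_rot: [[-0.151, 0.989, 0.002], [0.989, 0.151, -0.0], [-0.001, 0.002, -1.0]]
wrist_force: [-0.4, -0.2, -0.2]
gripper_width: 0.021
```

```bash
python3 - <<'E'
from plant import env
st=env.state();print(st["tcp_pos"],st["gripper_width"],st["joint_pos"],st["eef_rot"])
E
```

```text
[ 0.5426856  -0.17000001  0.2729574 ] 0.020968451122533965 [-1.73956185e+01  8.07921533e+00  1.60087857e+01  9.78194664e+01
  4.47477347e-03  6.39150526e+01] [[-1.51076069e-01  9.88520396e-01  1.85713419e-03]
 [ 9.88521836e-01  1.51077229e-01 -4.99991859e-04]
 [-7.74822837e-04  1.76028090e-03 -9.99998151e-01]]
```

Request:
drive_tool(
  series=[
    {"slide":[0,-0.004,-0.003],"delta_rot":[-3,0,0],"grip":1},
    {"slide":[0,-0.009,-0.006],"delta_rot":[-7,0,0],"grip":1},
    {"slide":[0,-0.014,-0.01],"delta_rot":[-12,0,0],"grip":1},
    {"slide":[0,-0.019,-0.014],"delta_rot":[-17,0,0],"grip":1},
    {"slide":[0,-0.024,-0.018],"delta_rot":[-22,0,0],"grip":1},
    {"slide":[0,-0.029,-0.022],"delta_rot":[-27,0,0],"grip":1},
    {"slide":[0,-0.034,-0.026],"delta_rot":[-32,0,0],"grip":1},
    {"slide":[0,-0.038,-0.029],"delta_rot":[-37,0,0],"grip":1},
    {"slide":[0,-0.04,-0.03],"delta_rot":[-42,0,0],"grip":1},
    {"slide":[0,-0.04,-0.03],"delta_rot":[-45,0,0],"grip":1},
  ],
)

```text
time: 15.45
tcp_pos: [0.502, -0.1759, 0.3003]
eef_rot: [[-0.151, 0.698, 0.7], [0.989, 0.106, 0.107], [0.001, 0.708, -0.706]]
wrist_force: [0.1, -0.3, -0.1]
gripper_width: 0.0216
```

Request:
drive_tool(
  series=[
    {"slide":[0,0,0],"delta_rot":[0,0,0],"grip":1},
    {"slide":[0,0,0],"delta_rot":[0,0,0],"grip":1},
    {"slide":[0,0,0],"delta_rot":[0,0,0],"grip":1},
    {"slide":[0,0,0],"delta_rot":[0,0,0],"grip":1},
    {"slide":[0,0,0],"delta_rot":[0,0,0],"grip":1},
    {"slide":[0,0,0],"delta_rot":[0,0,0],"grip":1},
    {"slide":[0,0,0],"delta_rot":[0,0,0],"grip":1},
    {"slide":[0,0,0],"delta_rot":[0,0,0],"grip":1},
    {"slide":[0,0,0],"delta_rot":[0,0,0],"grip":1},
    {"slide":[0,0,0],"delta_rot":[0,0,0],"grip":1},
  ],
)

```text
time: 16.7
tcp_pos: [0.5027, -0.1759, 0.3018]
eef_rot: [[-0.151, 0.699, 0.699], [0.989, 0.107, 0.107], [0.0, 0.707, -0.707]]
wrist_force: [-0.2, 0.2, -0.6]
gripper_width: 0.0216
```

```bash
python3 - <<'E'
from h import *
from plant import env,viewer
st=env.state();p=np.array(st["tcp_pos"]);R=np.array(st["eef_rot"]);print(p,st["gripper_width"],st["joint_velocities"]);print("tilt",np.degrees(np.arccos(-R[2,2])),"foot",p+R[:,2]*.0974)
c=viewer.read_camera("side");t=viewer.read_camera("top")["pixels"]
print(proj(c,[p+R[:,2]*.0974,p]))
f=lambda x:cv2.resize(x,(400,300),interpolation=cv2.INTER_CUBIC)
cv2.imwrite("pics/s5.png",np.vstack([np.hstack([f(c["pixels"][80:200,220:380]),f(t[140:260,220:380])]),np.hstack([f(c["pixels"]),f(t)])])[:,:,::-1])
E
```

```text
[ 0.50272524 -0.17594186  0.30175723] 0.021563390493158578 [ 0.02559024  0.02449742 -0.03307924  0.01185044  0.00179016 -0.05772226]
tilt 44.9978182966171 foot [ 0.57080403 -0.16553524  0.23288241]
[[284.96605829 107.92124383]
 [309.1450634   93.58509856]]
```

View pics/s5.png

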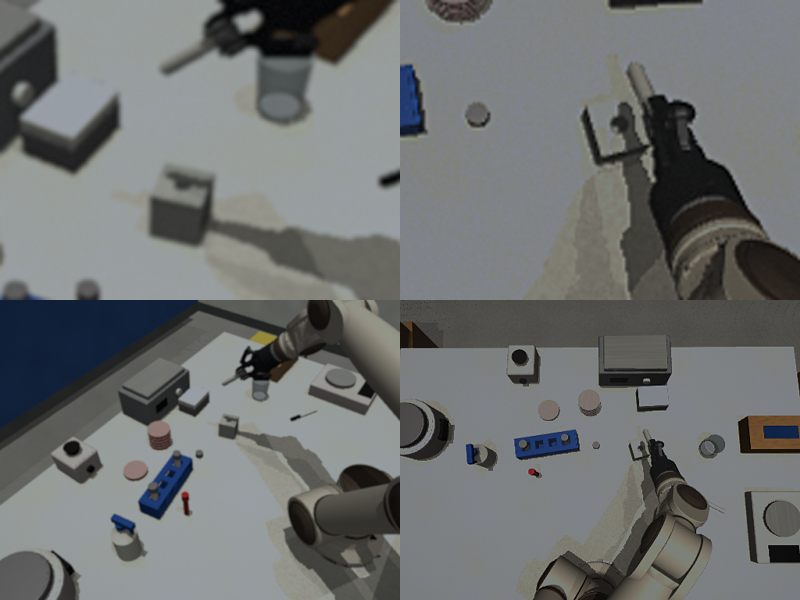

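The held tube slants as planned. Its foot is at pixel (286,108) against a predicted (285,108), about 0.23 m up and clear of everything. Tubes 22 and 25 stand in the rack and the bystanders haven't moved. I'm handing in.

```bash
python3 -c "
from plant import env
print(env.hand_in())"
```

```text
the job is handed in; nothing more can be done
None
```

I slid tube_18 to the bottom of the gauge bore, drew it straight out, and handed the job in with the gripper holding it still at a slant. The clock read 16.7 s of the 54 s allowed; the hand-in gives no verdict.

- **Picking the tube:** tube_18 was in the rack's third hole from the left in the top view. I identified it by its cap, about 24 mm across, and gripped it there.
- **Fit in the bore:** the floor was felt as 5.6 N upward at a TCP height of 0.1124 m, the height I had predicted for a tube fully home.
- **Final hold:** the tool is tilted 45.0°, cap end up, with the foot about 0.23 m above the bench. The foot appeared within about 1 pixel of its predicted place in the side view, and the tube touches only the gripper.
- **Everything else:** in the last pictures tube_22 and tube_25 stand in the rack, and the bystanders look unmoved.

**Disagreement:** the gripper reported an opening of about 21.5 mm on the nominally 24 mm cap. It stayed at 21.0–21.7 mm throughout, with no sign of slipping.

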